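# Pull a proof on the guarded press

### The job

On the small green proof press, push the long steel galley of type along the bed with your fingertips until it butts against the end stop under the guard. Then reach down through the rectangular window in the wire guard and press the black lever pad right down to its stop, keep it down for about two seconds, let it come back up and draw the fingers out again, without touching the guard. Do not press the lever before the galley is home, do not lift the galley, and leave everything else on the bench where it is.

Things in the scene. Friction and masses are not known exactly. Their poses are not given: they have to be found in the camera images.
- press: Green cast press, fixed. Origin on the table under the guard's middle; z up, y along the bed to the end stop, x across the bed to the lever's hinge at the back. Bed top 30 mm above the table, x -125..125, y -320..110 mm. Two rails on it guide the galley: 8 mm high, x 48..60 and -60..-48 mm. Heading within 0.3 rad of the world's
- end_stop (a point): Middle of the upright face of the steel end stop under the guard, 10 mm above the bed, at press (0, 62) mm; axes as the press. The galley's +y end butts here
- galley: Loose steel tray of metal type, 90 mm (x) by 235 mm (y), some 0.5 kg, on the bed between the rails (3 mm play each side). Origin: middle of its underside; axes as the press. Walls 20 mm high, but the outer -y end plate is 36 mm. Starts 45 to 95 mm short of the stop. Home: origin at press y = -55.5 mm. Slides against friction of 2 to 6 N
- push_face (a point): Middle of the outer face of the galley's -y end plate, the plate to push towards +y; 18 mm above the bed, plate 90 mm wide, top 66 mm above the table. 235 mm from the galley's other end. When home it is at press y = -173 mm, still 69 mm outside the guard
- guard: Guard over the press: steel bars 6 to 8 mm and 4 mm wires, fixed; origin and axes as the press. Covers x -111..115, y -104..104 mm, upper surface 139 mm above the table, closed by upright wires in front (-x), open at the two y sides where the galley enters. No part of the robot may touch it
- window (a point): Middle of the window in the guard's top, in the plane of its upper surface (139 mm above the table), at press (-60, 0) mm; axes as the press. Clear opening 86 mm along x, 110 mm along y, bars 6 mm thick
- lever_pad (a point): Middle of the top face of the lever's black pad, 44 mm (x) by 60 mm (y), straight below the window's middle. Up: 128 mm above the table. Fully pressed: 103 to 104 mm above the table. It moves straight down to within 1 mm, tilting 5 degrees either way
- lever (a joint): Lever angle, rad: 0 up (held by its spring), 0.17 down against its stop, 25 mm of travel at the pad. It needs about 4 N at the pad to start and 8 N at the bottom, and springs up when let go. It drives the platen over the type
- type_block: Bystander: wooden type block 28 x 46 x 23 mm, lying on the bed in front of the front rail; origin at its underside
- quoin: Bystander: steel quoin 20 x 70 x 16 mm, lying on the bed behind the back rail; origin at its underside
- ink_can: Bystander: ink can, 84 mm across, 70 mm high; origin at its underside
- jar: Bystander: jar, 68 mm across, 90 mm high; origin at its underside
- mug: Bystander: white mug, 80 mm across, 90 mm high; origin at its underside
- mallet: Bystander: hammer with wooden handle, lying on the table; origin at its underside
- brush: Bystander: brush with wooden handle, lying on the table; origin at its underside
- stick: Bystander: composing stick, a shallow steel tray 55 x 240 x 21 mm, lying on the table; origin at its underside

How it is judged:
By the outcome, as a careful person would: the job done as asked, in the order asked, and still so for the second after the job is handed in, with the robot touching nothing.
It also fails if it takes over 48 s, if anything falls off the work surface, if the arm or the gripper's body presses on something with over 40 N, if the wrist force passes 120 N, or if a joint passes its speed limit or range.

### The arm

A 6-joint arm with a two-finger parallel gripper is mounted at the origin on the work surface. World frame = base frame: x ahead of the robot, y to its left, z up, the work surface at z = 0. Lengths are in m, angles in rad, forces in N, time in s.
With the tool pointing down it reaches from about 0.4 to 0.925 m from the base axis. Payload 12.5 kg.
Tool frame: the origin (TCP) lies midway between the tips of the shut fingers; the grasp point (between the pads) lies 19 mm behind it; z points along the fingers, y is the line along which they close (so a half turn about z gives the same grasp; the last joint's range is limited). The gripper opens to 95 mm and grips with 3 to 60 N. Pads are 20 mm wide; open, the fingers measure 119 mm over their backs; the gripper's body (75 mm by 180 mm) begins 59 mm behind the grasp point.
Start: joints at [-1.286, 0.491, 1.559, -0, 1.092, -0.106], TCP at [0.238, -0.578, 0.215] pointing down, gripper open.
Joint ranges: [-3.1, 3.1], [-0.84, 2.19], [0.05, 2.79], [-1.13, 4.28], [0.06, 2.93], [-2.69, 2.69]. Speed limits (rad/s): [2.22, 2.22, 2.79, 3.14, 3.14, 3.14].

### API

Orientations are given as a rotation vector (axis times angle).
In Python, from plant import * gives the robot as it stands.
- The arm moves only by the shell command python3 -m creep 'ROWS'. ROWS is JSON, a list of rows, each a list of 7 numbers: the closure, from -1 (fully open) to 1 (shut), then the shift along the tool's x, y, z scaled (see below), then the turn, a rotation vector about the tool's x, y, z scaled (see below). A call has 1 to 20 rows; each row shifts and turns the commanded pose from where the row before left it, along the tool's axes as they then stand; what a row does not reach is not made up. The controller multiplies each number of a shift by 2.5 cm and each number of a turn by 180 degrees. A row lasts 1/12 s, in which the tool goes at most 41.7 mm and 7.16 degrees, less where a joint would pass 70% of its speed; a pose out of reach is approached as far as the arm can. A call with a number of a shift or a turn outside -1 to 1 is refused whole. A call with a gripper value outside its range is refused whole. The fingers move at their own pace and stop on an object; the grip force is fixed at half the most. Time passes only in rows, so rows that do not move let the fingers close. It gives the time, the measured TCP pose, the force and the opening at its end, in the units of the state.
- state(): the state, without advancing time (a new reading comes with each control period).
- read_camera(name): name is "scene" or "top" or "wrist"; returns (picture, depth): 420x560x3 uint8, red, green, blue; 420x560 float32, m along the optical axis (not along the pixel's ray), 0 where there is no reading.
- camera_info(name): a dict with "mtx" (3x3 intrinsics, pixels), "view" (4x4, takes a point from world to camera coordinates); the wrist camera has in their place "T_tool_cam" (4x4, takes a point from camera to tool coordinates, whose origin is the TCP and whose axes are the flange's). Camera axes: x right, y up, looking along -z (the intrinsics and any distortion apply to the point x, -y, -z); pixel columns grow to the right and rows downward; lengths in m; the calibration is good to about 2 mm. A picture is of the moment at which its call begins: read the wrist's pose just before it. camera_info takes no time and is no camera call.
- job_done(): hands the job in, once; it reports no verdict.
The state is a dict: "t": time; "joint_positions": joint angles; "dq": joint speeds; "joint_efforts": joint torques, N m; "eef_pos": TCP position; "tool_rot": TCP orientation; "contact_force": force on the tool from outside, world axes, zero at the start; "wrist_torque": the same for the moment, N m; "width": finger opening in m.
Only numpy, scipy, OpenCV 4.12 (cv2) and the standard library are available. Lean on these libraries where they do the work, as an engineer would, in place of code of your own. Each camera call takes 0.05 s, during which the arm holds its last target. There are 200 camera calls.

## Working session

There is one attempt and no reset: what is moved stays moved. The work goes in short steps, Python scripts to look and compute and a shell command to move; the robot and the scene stay as the last step left them, time stands still between calls to the robot, and variables do not carry over. Pictures are saved under pics/ and viewed, on a budget of 10 in all, crops included, one or two more only if the job needs it, and the job is handed in when it is done.

```bash
mkdir -p pics; ls; python3 - <<'E'
from plant import *
import cv2, numpy as np
s=state(); print({k:np.round(v,3) for k,v in s.items()})
for n in ("top","scene"):
    p,d=read_camera(n); np.savez(f"pics/{n}0.npz",p=p,d=d); cv2.imwrite(f"pics/{n}0.png",p[:,:,::-1])
    i=camera_info(n); print(n,{k:np.round(v,4).tolist() if not isinstance(v,str) else v for k,v in i.items()})
print(camera_info("wrist"))
E
```

```text
pics
{'t': np.float64(0.0), 'joint_positions': array([-1.286,  0.492,  1.559, -0.   ,  1.092, -0.106]), 'dq': array([ 0.001, -0.   ,  0.001,  0.001, -0.   ,  0.   ]), 'joint_efforts': array([-2.0000e-03, -6.1265e+01, -2.5818e+01,  6.9000e-02,  4.8000e-02,
       -0.0000e+00]), 'eef_pos': array([ 0.238, -0.578,  0.214]), 'tool_rot': array([-3.081, -0.61 ,  0.   ]), 'contact_force': array([ 0.072, -0.758, -0.138]), 'wrist_torque': array([-0.026, -0.049,  0.047]), 'width': np.float64(0.095)}
top {'mtx': [[387.1411, 0.0, 276.5659], [0.0, 387.1411, 209.2927], [0.0, 0.0, 1.0]], 'view': [[0.0104, -0.9999, 0.0084, -0.004], [0.9862, 0.0117, 0.1654, -0.5523], [-0.1655, 0.0065, 0.9862, -1.3475], [0.0, 0.0, 0.0, 1.0]]}
scene {'mtx': [[409.59, 0.0, 281.2354], [0.0, 409.59, 204.0464], [0.0, 0.0, 1.0]], 'view': [[0.5627, 0.8266, -0.0104, -0.3009], [-0.5784, 0.4026, 0.7095, 0.236], [0.5907, -0.3932, 0.7046, -1.5951], [0.0, 0.0, 0.0, 1.0]]}
{'mtx': array([[371.19105176,   0.        , 284.4052349 ],
       [  0.        , 371.19105176, 205.38228079],
       [  0.        ,   0.        ,   1.        ]]), 'T_tool_cam': array([[-1.79624032e-04,  9.71691187e-01,  2.36254533e-01,
         6.60902320e-02],
       [ 9.99999681e-01, -9.21270804e-06,  7.98189479e-04,
        -2.25418365e-05],
       [ 7.77770226e-04,  2.36254601e-01, -9.71690876e-01,
        -1.69642395e-01],
       [ 0.00000000e+00,  0.00000000e+00,  0.00000000e+00,
         1.00000000e+00]])}
```

View pics/top0.png

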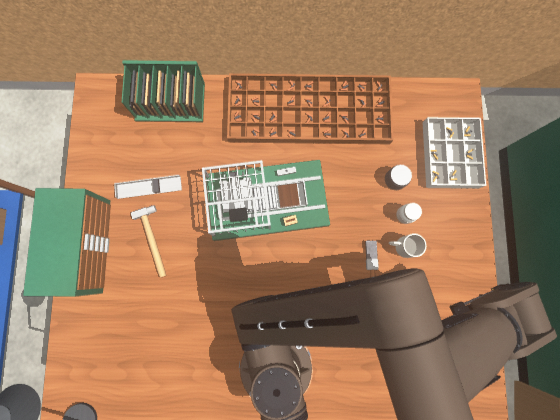

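View pics/scene0.png

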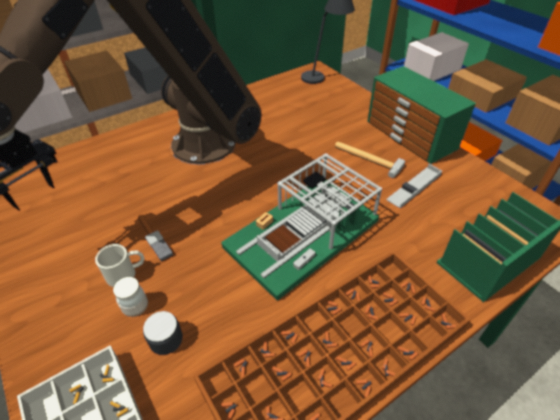

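The top picture shows the press at about (265,200) with the guard on the left (+y), the black pad at (238,213), the galley's end plate at about (303,195), and clear bench to the right. The scene view agrees.

```bash
cat > h.py <<'E'
from plant import *
import cv2, numpy as np
from scipy.spatial.transform import Rotation as R
def view(n):
    if n!="wrist": return np.array(camera_info(n)["view"])
    s=state(); T=np.eye(4); T[:3,:3]=R.from_rotvec(s["tool_rot"]).as_matrix(); T[:3,3]=s["eef_pos"]
    return np.linalg.inv(T@camera_info(n)["T_tool_cam"])
def cloud(n,d,V):
    K=camera_info(n)["mtx"]; v,u=np.indices(d.shape)
    c=np.stack([(u-K[0,2])/K[0,0]*d,-(v-K[1,2])/K[1,1]*d,-d],-1)
    return (c-V[:3,3])@V[:3,:3]
def proj(n,P,V):
    K=camera_info(n)["mtx"]; c=np.asarray(P)@V[:3,:3].T+V[:3,3]
    return np.stack([K[0,0]*c[...,0]/-c[...,2]+K[0,2],K[1,1]*-c[...,1]/-c[...,2]+K[1,2]],-1)
def grab(n,tag):
    V=view(n); p,d=read_camera(n); np.savez(f"pics/{tag}.npz",p=p,d=d,V=V); return p,d,V
E
python3 - <<'E'
from h import *
for n in("top","scene"):
    f=np.load(f"pics/{n}0.npz");p=f["p"].astype(int);d=f["d"];W=cloud(n,d,view(n))
    m=(p[...,1]>p[...,0]*1.3)&(p[...,1]>p[...,2]*1.1)&(abs(W[...,2]-.03)<.012)&(W[...,0]>.3)&(W[...,0]<.8)&(abs(W[...,1])<.35)&(d>0)
    m=m.astype(np.uint8)
    k,l,s,c=cv2.connectedComponentsWithStats(m); 
    q=W[m>0]; print(n,len(q),q.mean(0),q.min(0),q.max(0))
    r=cv2.minAreaRect(q[:,:2].astype(np.float32)*1000);print(r, cv2.boxPoints(r).round(1).tolist())
    for nm,lo,hi,cond in(("guardtop",.132,.147,p.sum(-1)>300),("pad",.115,.133,p.sum(-1)<150),("plate",.058,.07,p.sum(-1)>0)):
        mm=(W[...,2]>lo)&(W[...,2]<hi)&cond&(W[...,0]>.38)&(W[...,0]<.7)&(W[...,1]>-.2)&(W[...,1]<.3)
        q=W[mm]
        if len(q): 
            r=cv2.minAreaRect(q[:,:2].astype(np.float32)*1000); print(nm,len(q),q.mean(0).round(4),np.round(r[0],1),np.round(r[1],1),r[2])
E
```

```text
top 2650 [ 0.59103185 -0.03357978  0.02974714] [ 0.45574647 -0.18910075  0.01912437] [0.74371165 0.25848125 0.04016037]
((594.2000122070312, 37.721405029296875), (248.594482421875, 426.4764709472656), 8.130940437316895) [[441.0, 231.1999969482422], [501.29998779296875, -191.0], [747.4000244140625, -155.8000030517578], [687.0999755859375, 266.3999938964844]]
guardtop 1290 [0.5805 0.1446 0.1384] [581.  142.6] [226.7 208. ] 8.086252212524414
plate 64 [ 0.5947 -0.0287  0.0629] [586.9  70.4] [218.8 347.5] 7.901759147644043
scene 4172 [ 0.63672259 -0.03137642  0.02917506] [ 0.46008852 -0.19214969  0.01803588] [0.74840832 0.26136792 0.04197385]
((597.1578369140625, 33.57640075683594), (250.9898223876953, 427.8523864746094), 7.943416118621826) [[443.29998779296875, 228.10000610351562], [502.3999938964844, -195.60000610351562], [751.0, -161.0], [691.9000244140625, 262.79998779296875]]
guardtop 1519 [0.587  0.139  0.1374] [582.  140.5] [228.7 213.4] 7.735914707183838
pad 199 [0.5232 0.1274 0.1274] [523.1 129.6] [44.4 59.7] 6.4186224937438965
plate 179 [0.6128 0.034  0.0639] [592.7  70.2] [226.4 352.5] 7.793505668640137
```

```bash
cat >> h.py <<'E'
TH=np.radians(8.0); O=np.array([.5805,.140]); Rp=np.array([[np.cos(TH),-np.sin(TH)],[np.sin(TH),np.cos(TH)]])
def loc(W): 
    W=np.asarray(W); return np.concatenate([(W[...,:2]-O)@Rp,W[...,2:]],-1)*1000
def st(): 
    s=state(); x=R.from_rotvec(s["tool_rot"]).as_matrix()
    print("t",round(float(s["t"]),2),"press mm",loc(s["eef_pos"]).round(1),"yaw",np.degrees(np.arctan2(x[1,0],x[0,0])).round(2),"zax",x[:,2].round(4),"F",np.round(s["contact_force"],1),"w",round(float(s["width"]),4))
E
python3 - <<'E'
from h import *
for n in("top","scene"):
    d=np.load(f"pics/{n}0.npz")["d"]; L=loc(cloud(n,d,view(n)))
    m=(abs(L[...,0])<44)&(L[...,1]>-300)&(L[...,1]<-110)&(L[...,2]>10)
    q=L[m]
    for a in range(-300,-180,6):
        z=q[(q[:,1]>=a)&(q[:,1]<a+6)][:,2]
        if len(z): print(n,a,len(z),np.percentile(z,[10,50,95,100]).round(1))
E
python3 -m creep '[[1,0,0,0,0,0,-0.0382],[1,0,0,0,0,0,-0.0382],[1,0,0,0,0,0,-0.0382],[1,0,0,0,0,0,-0.0382],[1,0,0,0,0,0,-0.0382],[1,0,0,0,0,0,-0.0382],[1,0,0,0,0,0,-0.0382],[1,0,0,0,0,0,-0.0382],[1,0,0,0,0,0,-0.0382],[1,0,0,0,0,0,-0.0382],[1,0,0,0,0,0,-0.0382]]'
python3 -c "
from h import *
st()"
```

```text
top -300 38 [26.1 30.7 33.3 34.8]
top -294 37 [26.6 30.3 32.8 33.8]
top -288 39 [26.1 30.2 34.3 36. ]
top -282 35 [27.2 29.6 33.7 34.3]
top -276 42 [25.8 29.6 33.2 33.6]
top -270 37 [26.2 29.9 33.5 33.9]
top -264 37 [26.6 29.1 35.7 40.2]
top -258 41 [25.4 30.3 33.9 35.7]
top -252 30 [26.4 31.1 33.5 33.8]
top -246 20 [60.7 64.5 68.9 71.8]
top -240 61 [30.9 40.1 65.6 69.6]
top -234 38 [32.6 35.1 46.7 50.6]
top -228 36 [31.5 34.3 48.  52.4]
top -222 36 [29.2 34.3 49.2 53.3]
top -216 39 [42.7 45.7 50.  52.4]
top -210 40 [42.  44.5 50.8 51.2]
top -204 34 [41.3 46.  48.5 51.4]
top -198 42 [42.7 45.7 50.9 54.8]
top -192 39 [41.3 45.4 50.6 52. ]
top -186 40 [42.2 46.1 49.1 54.4]
scene -300 58 [27.5 29.6 32.5 33.5]
scene -294 52 [27.2 29.8 32.3 34.6]
scene -288 48 [27.7 29.8 32.4 32.7]
scene -282 56 [26.8 29.4 33.1 33.9]
scene -276 50 [27.5 30.1 32.  32.9]
scene -270 47 [27.6 29.4 32.8 33.1]
scene -264 60 [27.2 29.5 32.8 33.3]
scene -258 45 [27.9 30.3 32.  35. ]
scene -252 76 [28.1 31.  63.9 67.9]
scene -246 178 [30.9 51.7 66.5 68.4]
scene -240 3 [37.6 41.4 47.7 48.4]
scene -234 5 [47.3 48.5 50.3 50.3]
scene -228 23 [33.7 35.6 49.9 51.5]
scene -222 93 [32.3 38.4 48.6 51.5]
scene -216 54 [43.3 45.9 49.6 50.4]
scene -210 47 [43.8 45.7 49.  53.3]
scene -204 47 [43.2 45.1 48.9 50. ]
scene -198 53 [44.4 46.3 50.3 53.9]
scene -192 45 [44.  46.4 48.6 49.8]
scene -186 47 [42.9 45.6 49.8 51.8]
t: 1.02
eef_pos: [0.2381, -0.5777, 0.2143]
tool_rot: [-2.053, -2.377, -0.001]
contact_force: [1.0, -0.5, 0.0]
width: 0.0273
t 1.02 press mm [-439.  -663.1  214.3] yaw 98.37 zax [-2.e-04  7.e-04 -1.e+00] F [ 1.  -0.5  0. ] w 0.0273
```

```bash
python3 -m creep '[[1,0.72,0.88,0,0,0,0],[1,0.72,0.88,0,0,0,0],[1,0.72,0.88,0,0,0,0],[1,0.72,0.88,0,0,0,0],[1,0.72,0.88,0,0,0,0],[1,0.72,0.88,0,0,0,0],[1,0.72,0.88,0,0,0,0],[1,0.72,0.88,0,0,0,0],[1,0.72,0.88,0,0,0,0],[1,0.72,0.88,0,0,0,0],[1,0.72,0.88,0,0,0,0],[1,0.72,0.88,0,0,0,0],[1,0.72,0.88,0,0,0,0],[1,0.72,0.88,0,0,0,0],[1,0.72,0.88,0,0,0,0],[1,0.72,0.88,0,0,0,0],[1,0.72,0.88,0,0,0,0],[1,0.72,0.88,0,0,0,0],[1,0,0,0,0,0,0.001],[1,0,0,0,0,0,0]]' | head -5
python3 - <<'E'
from h import *
st()
p,d,V=grab("wrist","w1"); cv2.imwrite("pics/w1.png",p[:,:,::-1])
L=loc(cloud("wrist",d,V))
m=(d>0)&(L[...,2]>58)&(L[...,2]<72)&(abs(L[...,0])<60)&(L[...,1]<-190)
q=L[m]; print(len(q)); 
if len(q): print(q.min(0).round(1),q.max(0).round(1),q.mean(0).round(1),cv2.minAreaRect(q[:,:2].astype(np.float32)))
E
```

```text
t: 2.68
eef_pos: [0.5854, -0.2007, 0.2141]
tool_rot: [-2.061, -2.37, 0.001]
contact_force: [-0.7, -0.3, -0.4]
width: 0.0003
t 2.68 press mm [ -42.6 -338.   214.1] yaw 97.97 zax [-8.e-04  2.e-04 -1.e+00] F [-0.7 -0.3 -0.4] w 0.0003
767
[ -44.5 -243.8   60.4] [  45.4 -239.1   67.7] [ 1.000e-01 -2.416e+02  6.520e+01] ((0.4202880859375, -241.48410034179688), (4.697483539581299, 89.91536712646484), 89.9865951538086)
```

View pics/w1.png

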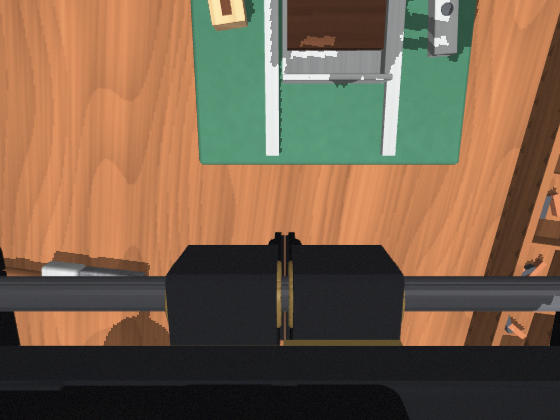

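The wrist picture shows the end plate's top edge at (283–390, 77), centred at press x≈0.4 mm and 90 mm wide as it should be, with nothing around the approach spot on the bed behind it.

```bash
python3 -m creep '[[1,0.4,0.426,0,0,0,0],[1,0.4,0.426,0,0,0,0],[1,0.4,0.426,0,0,0,0],[1,0.4,0.426,0,0,0,0],[1,0,0,0.85,0,0,0],[1,0,0,0.85,0,0,0],[1,0,0,0.85,0,0,0],[1,0,0,0.85,0,0,0],[1,0,0,0.85,0,0,0],[1,0,0,0.85,0,0,0],[1,0,0,0.85,0,0,0],[1,0,0,0.85,0,0,0],[1,0,0,0,0,0,0]]' 
python3 -c "
from h import *
st()"
```

```text
t: 3.82
eef_pos: [0.6205, -0.155, 0.0408]
tool_rot: [-2.06, -2.365, 0.003]
contact_force: [0.3, -0.5, -0.6]
width: 0.0003
t 3.82 press mm [  -1.4 -297.7   40.8] yaw 97.87 zax [-0.0053  0.0019 -1.    ] F [ 0.3 -0.5 -0.6] w 0.0003
```

```bash
python3 -m creep '[[1,0.2,0.01,-0.2,0,0,0],[1,0.2,0.01,0,0,0,0],[1,0.2,0.01,0,0,0,0],[1,0.2,0.01,0,0,0,0],[1,0.2,0.01,0,0,0,0],[1,0.2,0.01,0,0,0,0],[1,0.1,0,0,0,0,0],[1,0.1,0,0,0,0,0],[1,0.1,0,0,0,0,0],[1,0.1,0,0,0,0,0],[1,0.1,0,0,0,0,0],[1,0.1,0,0,0,0,0],[1,0.1,0,0,0,0,0],[1,0.1,0,0,0,0,0]]' 
python3 -c "
from h import *
st()"
python3 -m creep '[[1,0.1,0,0,0,0,0],[1,0.1,0,0,0,0,0],[1,0.1,0,0,0,0,0],[1,0.1,0,0,0,0,0],[1,0.1,0,0,0,0,0],[1,0.1,0,0,0,0,0],[1,0.1,0,0,0,0,0],[1,0.1,0,0,0,0,0],[1,0.1,0,0,0,0,0],[1,0.1,0,0,0,0,0],[1,0.1,0,0,0,0,0],[1,0.1,0,0,0,0,0]]' 
python3 -c "
from h import *
st()"
```

```text
t: 4.98
eef_pos: [0.6164, -0.1067, 0.0496]
tool_rot: [2.064, 2.368, -0.0]
contact_force: [0.6, -3.1, -0.6]
width: 0.0002
t 4.98 press mm [   1.2 -249.3   49.6] yaw 97.84 zax [ 2.e-04 -4.e-04 -1.e+00] F [ 0.6 -3.1 -0.6] w 0.0002
t: 5.98
eef_pos: [0.6122, -0.0766, 0.0496]
tool_rot: [-2.064, -2.368, 0.0]
contact_force: [-0.2, -1.8, -1.2]
width: 0.0004
t 5.98 press mm [   1.3 -218.9   49.6] yaw 97.85 zax [-1.e-04 -0.e+00 -1.e+00] F [-0.2 -1.8 -1.2] w 0.0004
```

```bash
python3 -m creep '[[1,0.1,0,0,0,0,0],[1,0.1,0,0,0,0,0],[1,0.1,0,0,0,0,0],[1,0.1,0,0,0,0,0],[1,0.1,0,0,0,0,0],[1,0.1,0,0,0,0,0],[1,0.1,0,0,0,0,0],[1,0.1,0,0,0,0,0],[1,0.1,0,0,0,0,0],[1,0.1,0,0,0,0,0],[1,0.1,0,0,0,0,0]]' >/dev/null
python3 -c "
from h import *
st()"
python3 -m creep '[[1,0.06,0,0,0,0,0],[1,0.06,0,0,0,0,0],[1,0.06,0,0,0,0,0]]' >/dev/null
python3 -c "
from h import *
st()"
python3 -m creep '[[1,0.04,0,0,0,0,0],[1,0.04,0,0,0,0,0]]' >/dev/null
python3 -c "
from h import *
st()
p,d,V=grab('wrist','w2'); cv2.imwrite('pics/w2.png',p[:,:,::-1])"
```

```text
t 6.9 press mm [   1.4 -191.4   49.6] yaw 97.85 zax [ 0.e+00 -1.e-04 -1.e+00] F [ 0.2 -1.1 -2.2] w 0.0005
t 7.15 press mm [   1.4 -187.    49.6] yaw 97.85 zax [ 0.e+00 -1.e-04 -1.e+00] F [-0.1 -2.6 -2.9] w 0.0006
t 7.32 press mm [   1.4 -185.1   49.6] yaw 97.84 zax [ 1.e-04 -1.e-04 -1.e+00] F [-0.8 -1.7 -1.4] w 0.0004
```

View pics/w2.png

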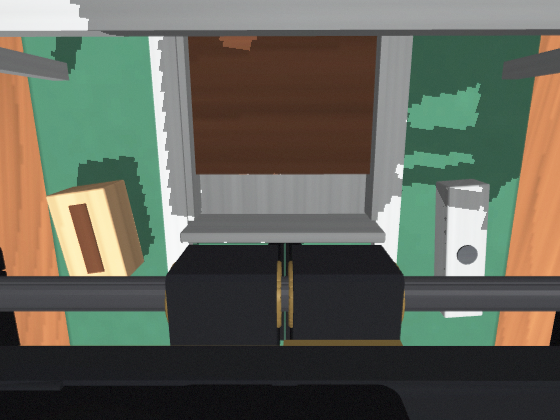

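The galley is centred and straight between the rails, its plate at row ~228 against the fingers. I'll carry on in small steps until the force rises.

```bash
for i in 1; do python3 -m creep '[[1,0.04,0,0,0,0,0],[1,0.04,0,0,0,0,0],[1,0.04,0,0,0,0,0]]'|grep -E 'force|eef'; done
python3 -m creep '[[1,0.04,0,0,0,0,0],[1,0.04,0,0,0,0,0]]'|grep -E 'force|eef'
python3 -c "
from h import *
st()"

```

```text
eef_pos: [0.6077, -0.0408, 0.0498]
contact_force: [1.7, -12.9, -0.9]
eef_pos: [0.6078, -0.0406, 0.05]
contact_force: [0.5, -26.9, -0.3]
t 7.78 press mm [   1.9 -182.6   50. ] yaw 97.9 zax [ 0.002  -0.0034 -1.    ] F [  0.5 -26.9  -0.3] w 0.0002
```

```bash
python3 -m creep '[[1,-0.1,0,0,0,0,0],[1,-0.5,0,0,0,0,0],[1,-0.6,0,0,0,0,0],[1,0,0,-0.97,0,0,0],[1,0,0,-0.97,0,0,0],[1,0,0,-0.97,0,0,0],[1,0,0,-0.97,0,0,0],[1,0,0,-0.97,0,0,0],[1,0,0,-0.97,0,0,0],[1,0,0,-0.97,0,0,0],[1,0.8,-0.31,0,0,0,0],[1,0.8,-0.31,0,0,0,0],[1,0.8,-0.31,0,0,0,0],[1,0.8,-0.31,0,0,0,0],[1,0.8,-0.31,0,0,0,0],[1,0.8,-0.31,0,0,0,0],[1,0.8,-0.31,0,0,0,0],[1,0.8,-0.31,0,0,0,0],[1,0,0,0,0,0,0],[1,0,0,0,0,0,0]]'|grep force
python3 - <<'E'
from h import *
st()
p,d,V=grab('wrist','w3')
L=loc(cloud('wrist',d,V)); g=(p.astype(int).sum(-1)<130)&(d>0)&(L[...,2]>118)&(L[...,2]<134)&(abs(L[...,0]+60)<40)&(abs(L[...,1])<50)
q=L[g]; print('pad',len(q),q.mean(0).round(1)); print(cv2.minAreaRect(q[:,:2].astype(np.float32)) if len(q) else '')
k=(d>0)&(L[...,2]>133)&(L[...,2]<146)&(abs(L[...,0])<140)&(abs(L[...,1])<140); q=L[k]; print('guard',q.min(0).round(1),q.max(0).round(1),np.median(q[:,2]))
# window bars
for lo,hi in((-150,-60),(-60,80)):
    w=q[(abs(q[:,1])<40)&(q[:,0]>lo)&(q[:,0]<hi)]; print(np.histogram(w[:,0],np.arange(lo,hi,5)))
w=q[(abs(q[:,0]+60)<30)]; print('y',[(int(a),int(b)) for b,a in zip(*np.histogram(w[:,1],np.arange(-110,111,5))) if b])
T,dt,Vt=grab('top','t3'); Lt=loc(cloud('top',dt,Vt)); m=(abs(Lt[...,0])<40)&(Lt[...,1]<-120)&(Lt[...,2]>57)&(Lt[...,2]<75); print('plate top cam',m.sum(),Lt[m].min(0) if m.any() else '',Lt[m].mean(0) if m.any() else '')
cv2.imwrite('pics/w3.png',p[:,:,::-1])
E
```

```text
contact_force: [1.5, 0.8, 0.4]
t 9.45 press mm [-60.2 -50.1 219.7] yaw 97.91 zax [ 4.e-04  1.e-04 -1.e+00] F [1.5 0.8 0.4] w 0.0005
pad 2792 [-57.2   3.9 127.4]
((-59.44316864013672, 1.7904777526855469), (59.6583251953125, 42.98857879638672), 89.8449935913086)
guard [-111.3  -98.   133. ] [115.9  86.1 141.4] 137.9687179765101
(array([  0,   0,   0,   0,   0,   0,   0, 202, 907, 512,   0,   0,   0,
         0,   0,   0,   0]), array([-150, -145, -140, -135, -130, -125, -120, -115, -110, -105, -100,
        -95,  -90,  -85,  -80,  -75,  -70,  -65]))
(array([  0,   0,   0,   0,   0,   0,   0,   0, 548, 913, 233,  82,  83,
        78,  87,  75,  83, 572, 286,  90,  92,  89,  86,  93,  87, 627,
       274]), array([-60, -55, -50, -45, -40, -35, -30, -25, -20, -15, -10,  -5,   0,
         5,  10,  15,  20,  25,  30,  35,  40,  45,  50,  55,  60,  65,
        70,  75]))
y [(-65, 95), (-60, 593), (-55, 412), (55, 629), (60, 843), (65, 10), (75, 13), (80, 660)]
plate top cam 356 [ -35.96095046 -901.8346583    57.08359489] [   9.55888697 -552.10898978   67.81229412]
```

View pics/w3.png

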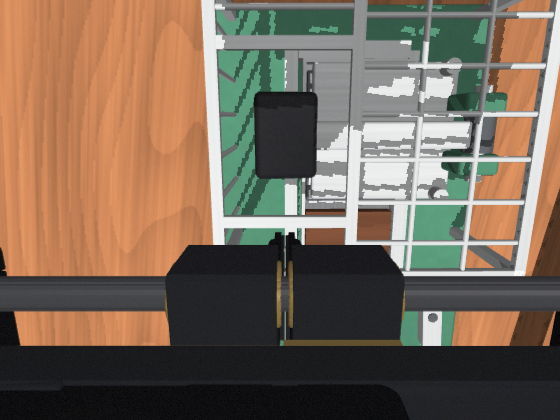

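The view shows the pad at (286,135) centred in the window (cols 222–350, rows 45–218). It measures at (-59.4, 1.8, 127.4) mm with size 43 x 60 mm, and the window bars fit what was given.

```bash
python3 -m creep '[[1,0.68,0,0,0,0,0],[1,0.68,0,0,0,0,0],[1,0.68,0,0,0,0,0],[1,0,0,0,0,0,0],[1,0,0,0.64,0,0,0],[1,0,0,0.64,0,0,0],[1,0,0,0.64,0,0,0],[1,0,0,0.64,0,0,0],[1,0,0,0.64,0,0,0],[1,0,0,0,0,0,0],[1,0,0,0,0,0,0]]'|grep force
python3 -c "
from h import *
st()"
```

```text
contact_force: [-0.4, -0.0, -0.3]
t 10.47 press mm [-6.00e+01 -1.00e-01  1.39e+02] yaw 97.79 zax [-1.4e-03 -3.0e-04 -1.0e+00] F [-0.4 -0.  -0.3] w 0.0002
```

```bash
python3 -m creep '[[1,0.04,0,0.08,0,0,0],[1,0,0,0.08,0,0,0],[1,0,0,0.08,0,0,0],[1,0,0,0.08,0,0,0],[1,0,0,0.08,0,0,0],[1,0,0,0.08,0,0,0],[1,0,0,0.08,0,0,0],[1,0,0,0.08,0,0,0],[1,0,0,0.08,0,0,0],[1,0,0,0.08,0,0,0],[1,0,0,0.08,0,0,0],[1,0,0,0.08,0,0,0],[1,0,0,0.08,0,0,0],[1,0,0,0.08,0,0,0],[1,0,0,0.08,0,0,0]]'|grep force
python3 -c "
from h import *
st()"
python3 -m creep '[[1,0,0,0.06,0,0,0],[1,0,0,0.06,0,0,0],[1,0,0,0.06,0,0,0]]'|grep -E "eef|force"
python3 -m creep '[[1,0,0,0.04,0,0,0],[1,0,0,0.04,0,0,0]]'|grep -E "eef|force"
```

```text
contact_force: [-5.6, -0.9, 7.8]
t 11.72 press mm [-60.8   2.  109.2] yaw 97.85 zax [-1.4e-03 -3.0e-04 -1.0e+00] F [-5.6 -0.9  7.8] w 0.0005
eef_pos: [0.52, 0.1336, 0.1048]
contact_force: [-4.5, -1.4, 8.0]
eef_pos: [0.5201, 0.1336, 0.1034]
contact_force: [-10.6, -1.9, 25.8]
```

```bash
python3 -m creep '[[1,0,0,0.02,0,0,0],[1,0,0,0,0,0,0],[1,0,0,0,0,0,0],[1,0,0,0,0,0,0],[1,0,0,0,0,0,0],[1,0,0,0,0,0,0],[1,0,0,0,0,0,0],[1,0,0,0,0,0,0],[1,0,0,0,0,0,0],[1,0,0,0,0,0,0],[1,0,0,0,0,0,0],[1,0,0,0,0,0,0]]'|grep -E "eef|force"
python3 -c "
from h import *
p,d,V=grab('wrist','w4'); cv2.imwrite('pics/w4.png',p[:,:,::-1])"
python3 -m creep '[[1,0,0,0,0,0,0],[1,0,0,0,0,0,0],[1,0,0,0,0,0,0],[1,0,0,0,0,0,0],[1,0,0,0,0,0,0],[1,0,0,0,0,0,0],[1,0,0,0,0,0,0],[1,0,0,0,0,0,0],[1,0,0,0,0,0,0],[1,0,0,0,0,0,0],[1,0,0,0,0,0,0],[1,0,0,0,0,0,0]]'|grep -E "eef|force"
python3 -m creep '[[1,0,0,-0.08,0,0,0],[1,0,0,-0.12,0,0,0],[1,0,0,-0.12,0,0,0],[1,0,0,-0.12,0,0,0],[1,0,0,-0.12,0,0,0],[1,0,0,-0.12,0,0,0],[1,0,0,-0.12,0,0,0],[1,0,0,-0.12,0,0,0],[1,0,0,-0.12,0,0,0],[1,0,0,-0.12,0,0,0],[1,0,0,-0.2,0,0,0],[1,0,0,-0.4,0,0,0],[1,0,0,-0.6,0,0,0],[1,0,0,-0.8,0,0,0],[1,0,0,-0.8,0,0,0],[1,0,0,-0.8,0,0,0],[1,0,0,0,0,0,0]]'|grep -E "eef|force"
```

```text
eef_pos: [0.5201, 0.1336, 0.1036]
contact_force: [-11.7, -0.9, 22.6]
eef_pos: [0.5201, 0.1336, 0.1036]
contact_force: [-10.9, -1.6, 22.4]
eef_pos: [0.5219, 0.1338, 0.2254]
contact_force: [0.1, 0.3, 0.3]
```

```bash
python3 -m creep '[[1,-0.7,0,0,0,0,0],[1,-0.7,0,0,0,0,0],[1,-0.7,0,0,0,0,0],[1,0,0,0,0,0,0]]'|grep -E force
python3 - <<'E'
from h import *
st()
p,d,V=grab('wrist','w5'); L=loc(cloud('wrist',d,V)); g=(p.astype(int).sum(-1)<130)&(d>0)&(L[...,2]>90)&(L[...,2]<134)&(abs(L[...,0]+60)<40)&(abs(L[...,1])<50)
print('pad',g.sum(),np.median(L[g],0).round(1))
E
python3 -m creep '[[1,-0.8,0.3,0,0,0,0],[1,-0.8,0.3,0,0,0,0],[1,-0.8,0.3,0,0,0,0],[1,-0.8,0.3,0,0,0,0],[1,-0.8,0.3,0,0,0,0],[1,-0.8,0.3,0,0,0,0],[1,-0.8,0.3,0,0,0,0],[1,-0.8,0.3,0,0,0,0],[1,-0.8,0.3,0,0,0,0],[1,-0.8,0,0,0,0,0],[1,0,0,0,0,0,0],[1,0,0,0,0,0,0]]'|grep -E force
python3 - <<'E'
from h import *
st()
p,d,V=grab('wrist','w6'); L=loc(cloud('wrist',d,V)); m=(d>0)&(L[...,2]>60)&(L[...,2]<72)&(abs(L[...,0])<46)&(L[...,1]<-130)&(L[...,1]>-200)
q=L[m]; print('plate',m.sum(),q.min(0).round(1),q.max(0).round(1)); e=(d>0)&(abs(L[...,2]-30)<5)&(abs(L[...,0])<120)&(L[...,1]<-250); print('bed edge',L[e][:,1].min() if e.any() else None)
cv2.imwrite('pics/w6.png',p[:,:,::-1])
E
```

```text
contact_force: [-0.4, 0.5, -0.7]
t 15.93 press mm [-60.4 -52.5 221.3] yaw 97.76 zax [-3.e-04 -6.e-04 -1.e+00] F [-0.4  0.5 -0.7] w 0.0004
pad 2815 [-55.6   4.2 127.4]
contact_force: [0.6, 0.6, 0.0]
t 16.98 press mm [   6.6 -250.5  220.9] yaw 97.79 zax [-9.e-04  4.e-04 -1.e+00] F [0.6 0.6 0. ] w 0.0004
plate 695 [ -43.2 -171.1   61.7] [  45.5 -166.    67.8]
bed edge -317.41318272043156
```

View pics/w6.png

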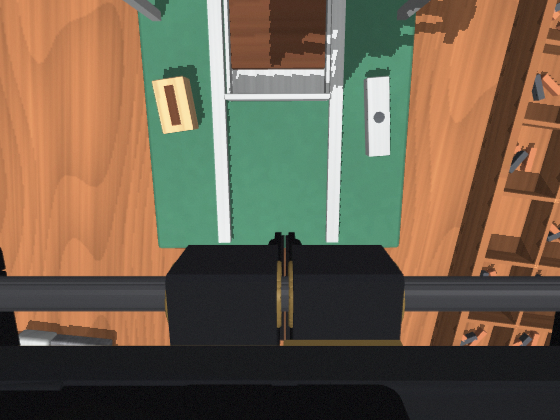

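The galley's end plate at row 96 sits straight between the rails, and the wooden block and quoin are in place. The pad is back up at 127.4 mm. Handing in.

```bash
python3 -c "
from plant import *
print(job_done())"
```

```text
the job is handed in; nothing more can be done
None
```

The job is done and handed in at about 17 s of the 48 s allowed. No verdict is reported, so this rests on my own checks.

- **Galley:** I pushed it about 73 mm along the bed with the shut fingers, against 1–3 N of friction. At the end stop the force rose to 27 N, with the fingertips at press y = -182.6 mm, which puts the push face at about -172.6 mm (home is -173 mm).
- **Lever:** I pressed the pad through the middle of the window until the tip was at z = 103.4–103.6 mm with 22–26 N on it. That is its stop, and I held it there for a little over 2 s before letting it up.
- **After the press:** the pad measures 127.4 mm high, the same as before pressing. The galley's plate reads -171.1 mm from the wrist camera. That camera also puts the bed edge at -317.4 mm instead of -320 mm, so the corrected figure is about -173.7 mm.
- **Surroundings:** the type block and quoin look undisturbed on the bed. I did not re-check the objects on the table, but the arm crossed them well above their height. The robot ended clear of everything, with no force on it.
- **Disagreements:** the cameras differed from each other by 2–4 mm along the bed, so I relied on the contact force for the galley's end position. There was also 5–11 N sideways while the lever was pressed. I took it as friction from the tilting pad, since the fingers had about 30 mm of clearance to the nearest guard bar.

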